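# Slide a primed panel into the carrying tray and latch its gate

### The arm

A 6-joint arm with a two-finger parallel gripper is mounted at the origin on the work surface. World frame = base frame: x ahead of the robot, y to its left, z up, the work surface at z = 0. Lengths are in m, angles in rad, forces in N, time in s.
With the tool pointing down it reaches from about 0.275 to 0.725 m from the base axis. Payload 15.9 kg.
Tool frame: the origin (TCP) lies between the finger pads; the fingertips stand arm.tip_reach ahead of it and the grasp point (between the pads) lies 11 mm behind it (arm.tip_reach is the distance from the TCP to the fingertips, in m); z points along the fingers, y is the line along which they close (so a half turn about z gives the same grasp; the last joint's range is limited). The gripper opens to 85 mm and grips with 20 to 120 N. Pads are 22 mm wide; open, the fingers measure 114 mm over their backs; the gripper's body (76 mm by 85 mm) begins 54 mm behind the grasp point. The pads swing forward as they close: fully open they stand 13 mm farther back than shut.
Start: joints at [-1.177, 0.213, -0.034, 1.323, 0, 1.571], TCP at [0.192, -0.462, 0.239] pointing down, gripper open.
Joint ranges: [-2.98, 2.98], [-0.74, 1.72], [-1.14, 1.35], [-2.1, 2.04], [-1.57, 1.44], [-3.14, 3.14]. Speed limits (rad/s): [1.89, 1.89, 2.39, 2.57, 3.14, 3.14].

### API

Orientations are given as a rotation vector (axis times angle).
In Python, from cell import sensors, optics, finish_job, arm gives the robot as it stands.
- The arm moves only by the tool move_arm, never from a script. Its argument "motion" is a list of rows, each an object with "claw": the opening, from -1 (shut) to 1 (fully open); "travel": the shift along the tool's x, y, z in m, a list of three; "rotation": the turn, a rotation vector about the tool's x, y, z in rad, a list of three. In form: [{"claw": claw, "travel": [tx, ty, tz], "rotation": [wx, wy, wz]}, ...]. A call has 1 to 12 rows; each row shifts and turns the commanded pose from where the row before left it, along the tool's axes as they then stand; what a row does not reach is not made up. A row lasts 1/12 s, in which the tool goes at most 41.7 mm and 7.16 degrees, less where a joint would pass 70% of its speed; a pose out of reach is approached as far as the arm can. A call with a gripper value outside its range is refused whole. The fingers move at their own pace and stop on an object; "grip_force" is the grip in N (left out, the last holds). Time passes only in rows, so rows that do not move let the fingers close. It gives the time, the measured TCP pose, the force, the opening and the grip force at its end, in the units of the state.
- sensors.observe(): the state, without advancing time (a new reading comes with each control period).
- optics.read_camera(name): name is "side" or "top" or "wrist"; returns a dict with "image" (384x512x3 uint8, blue, green, red), "fov_y" (degrees; the focal length in pixels is half the picture's height over the tangent of half this angle, whatever the lens; pixels are square), "cx", "cy" (the principal point, pixels), "D" ([k1, k2, p1, p2, k3] as OpenCV has them; the pictures are not rectified), "world_from_camera" (4x4, takes a point from camera to world coordinates); the wrist camera has in their place "hand_eye" (4x4, takes a point from camera to tool coordinates, whose origin is the TCP and whose axes are the flange's). Camera axes: x right, y down, z forward; pixel columns grow to the right and rows downward; lengths in m; the calibration is good to about 2 mm. A picture is of the moment at which its call begins: read the wrist's pose just before it. There is no depth.
- finish_job(): hands the job in; it is judged then, once.
The state is a dict: "clock": time; "joint_pos": joint angles; "qd": joint speeds; "effort": joint torques, N m; "eef_pos": TCP position; "eef_rot": TCP orientation; "contact_force": force on the tool from outside, world axes, zero at the start; "moment": the same for the moment, N m; "finger_gap": opening from 0.0 (shut) to 1.0 (fully open); "gripper_force": force on a finger pad.
Only numpy, scipy, OpenCV 4.12 (cv2) and the standard library are available. Lean on these libraries where they do the work, as an engineer would, in place of code of your own. Each camera call takes 0.05 s, during which the arm holds its last target. There are 200 camera calls.

### The job

Slide the top primed panel sideways off the stack, flat and without lifting it, through the open gate until it lies wholly inside the carrying tray, leaving the panels under it as they lie. Then raise the latch bar (pressing its thumb tab down lifts it), swing the gate fully shut with the bar passing over the striker, and let the bar drop all the way into its catch. Leave everything else on the table where it is.

Things in the scene. Friction and masses are not known exactly. Their poses are not given: they have to be found in the camera images.
- tray: Plywood carrying tray, fixed. Origin: centre of its underside, on the table; its y axis points out through the gate end to the stack, z up. Outside 216 (x) x 210 (y) x 106 mm high, plus a cleat behind. Floor 46 mm above the table, level out to the gate end at y 105. Walls 12 mm thick, 60 above the floor; inner space x -80 to 80 and, gate shut, y -93 to 93 mm.
- gate_hinge (a point): On the tray: the gate's upright hinge line at the gate's lower edge: tray x -80, y 105, z 54 mm. The gate is a board 156 long x 12 thick x 52 mm high (54 to 106 mm above the table: it clears the three remaining panels by 6 mm). Shut, it runs from the hinge along tray +x, its outer face at y 105.
- gate (a joint): Gate angle in rad: 0 shut (a stop); it grows as the gate swings outwards, counter-clockwise from above; at 1.57 it stands out along tray +y; stop at 1.72. Friction about 0.05 N m: it moves lightly and stays where it is left. Starts at 1.5 to 1.65.
- latch (a joint): Angle in rad of the steel latch bar, a see-saw on a level bolt on the gate's outer face, 115 mm from the hinge line, 80 mm above the table. 0: level, fully dropped (at rest, gate open or shut); grows as the nose rises, stop at 0.38. Bar 16 mm high, 6 thick, 70 mm from bolt to nose (27 past the gate's free edge) and 70 back to the tail. Weight and a light spring drop it.
- thumb_tab (a point): Centre of the top of the thumb tab, a steel plate standing out from the bar's tail: 34 to 70 mm from the bolt towards the hinge, 6 to 34 mm out from the gate's face, 5 thick, top 88 mm above the table at rest. Pressed 12 to 16 mm at its middle (8 to 11 with a broad tip bearing on its bolt side), 1 to 3 N, it raises the nose. The gate's face above it is bare: a tip on the tab can push the gate too.
- bar_nose (a point): Lower edge of the tip of the bar's nose, 72 mm above the table when the bar is down, about 26 mm higher when fully raised.
- catch (a point): In the catch on the tray's +x post: the seat the bar drops on, tray x 96, y 110, z 71 mm. Before it, y 115 to 121, stands the striker: a square lip 16 mm wide, its top 81 mm above the table, 9 mm over the lower edge of a dropped bar. No ramp: a dropped bar runs against it and stops the gate at about 0.09 rad. Keep the latch above 0.2 until the gate is shut; then the bar drops behind the lip.
- top_panel: Uppermost of four equal primed panels (limewood, white gesso face), each 110 (x) x 150 (y) x 16 mm, about 0.18 kg, loosely stacked beside the gate end, a short edge facing the open gate, about 15 mm clear of the tray. Origin: centre of the underside, at the start 48 mm above the table, 2 mm above the tray's floor.
- panel_2: The second panel from the top; same size; underside 32 mm above the table.
- panel_3: The third panel; underside 16 mm above the table.
- panel_4: The lowest panel, on the table.
- pigment_jar: Bystander: closed glass pigment jar, 48 mm across, 60 mm tall. Origin: centre of its underside.
- varnish_bottle: Bystander: brown varnish bottle, 50 mm across, 110 mm tall. Origin: centre of its underside.
- wax_tin: Bystander: flat steel tin, 60 mm across, 35 mm tall. Origin: centre of its underside.
- saucer: Bystander: white china mixing bowl, 72 mm across, 26 mm tall. Origin: centre of its underside.
- brush: Bystander: brush lying on the table, 180 mm long. Origin: near its middle, at its underside.
- tape_roll: Bystander: roll of tape lying flat, 84 mm across, 22 mm tall. Origin: centre of its underside.
- spatula: Bystander: spatula lying on the table, 190 mm long. Origin: near its middle, at its underside.
Things that resemble listed ones, but are neither listed nor needed, are in the scene too. Leave any blue look-alike of the top_panel alone.

How it is judged:
By the outcome, as a careful person would: the job done as asked, in the order asked, and still so for the second after the job is handed in, with the robot touching nothing.
It also fails if it takes over 58 s, if anything falls off the work surface, if the arm or the gripper's body presses on something with over 40 N, if the wrist force passes 120 N, or if a joint passes its speed limit or range.

## Working session

There is one attempt and no reset: what is moved stays moved. The work goes in short steps, Python scripts to look and compute and a tool call to move; the robot and the scene stay as the last step left them, time stands still between calls to the robot, and variables do not carry over. Pictures are saved under pics/ and viewed, at most 10 in all, crops included, and the job is handed in when it is done.

Besides the shell and the picture viewer there is one more tool, called after ">>>" in YAML: its name, and indented under it one key for each argument. move_arm: Moves the arm, as the interface text tells. Its arguments: {"type":"object","properties":{"motion":{"type":"array","items":{"type":"object","properties":{"claw":{"type":"number"},"travel":{"type":"array","items":{"type":"number"}},"rotation":{"type":"array","items":{"type":"number"}}}}},"grip_force":{"type":"number"}},"required":["motion"]}

```bash
ls; mkdir -p pics; cat > h.py <<'E'
import numpy as np, cv2
from cell import sensors, optics, finish_job, arm
def K(c):
    f=192/np.tan(np.radians(c["fov_y"])/2); return np.array([[f,0,c["cx"]],[0,f,c["cy"]],[0,0,1.]])
def ray(c,px,T=None):
    T=c["world_from_camera"] if T is None else T; T=np.array(T)
    u=cv2.undistortPoints(np.array(px,float).reshape(-1,1,2),K(c),np.array(c["D"],float))[:,0]
    d=np.c_[u,np.ones(len(u))]@T[:3,:3].T
    return T[:3,3],d
def plane(c,px,z,T=None):
    o,d=ray(c,px,T); return o+d*((z-o[2])/d[:,2])[:,None]
def proj(c,P,T=None):
    T=np.array(c["world_from_camera"] if T is None else T); Ti=np.linalg.inv(T)
    r=cv2.Rodrigues(Ti[:3,:3])[0]
    return cv2.projectPoints(np.array(P,float).reshape(-1,1,3),r,Ti[:3,3],K(c),np.array(c["D"],float))[0][:,0]
E
python3 - <<'E'
from h import *
print(sensors.observe(), arm.tip_reach)
for n in("top","side"):
    c=optics.read_camera(n); cv2.imwrite(f"pics/{n}0.png",cv2.resize(c["image"],(800,600),interpolation=cv2.INTER_CUBIC)); print(n,c["fov_y"],c["D"],np.round(c["world_from_camera"],3).tolist())
    np.save(n+"0.npy",c,allow_pickle=True)
E
```

```text
pics
{'clock': 0.0, 'joint_pos': array([-1.17700758e+00,  2.13366469e-01, -3.51133619e-02,  1.32349206e+00,
       -1.00712673e-05,  1.57080159e+00]), 'qd': array([-2.43940075e-03, -3.50946979e-03,  7.94400334e-04, -1.25080858e-03,
       -6.75807612e-04, -6.74157687e-06]), 'effort': array([-2.03837844e-03, -6.86140394e+01,  4.87132466e+01,  1.70652318e-02,
       -1.39473914e-04, -2.44155211e-05]), 'eef_pos': array([ 0.19170585, -0.46140426,  0.23878947]), 'eef_rot': array([-3.07976640e+00, -6.14339746e-01,  3.76615425e-04]), 'contact_force': array([0.01025415, 0.44483633, 0.28257827]), 'moment': array([ 0.05084063,  0.06310507, -0.00134774]), 'gripper_force': 0.0, 'finger_gap': 0.9983743125631883} 0.008
top 54.98837071239748 [-0.05288157  0.          0.          0.          0.        ] [[0.029, -0.985, 0.171, 0.405], [-1.0, -0.028, 0.01, 0.052], [-0.005, -0.172, -0.985, 0.927], [0.0, 0.0, 0.0, 1.0]]
side 53.491167510938986 [-0.00219278  0.          0.          0.          0.        ] [[-0.918, -0.222, 0.329, 0.232], [-0.397, 0.499, -0.771, 0.821], [0.007, -0.838, -0.546, 0.637], [0.0, 0.0, 0.0, 1.0]]
```

View pics/top0.png

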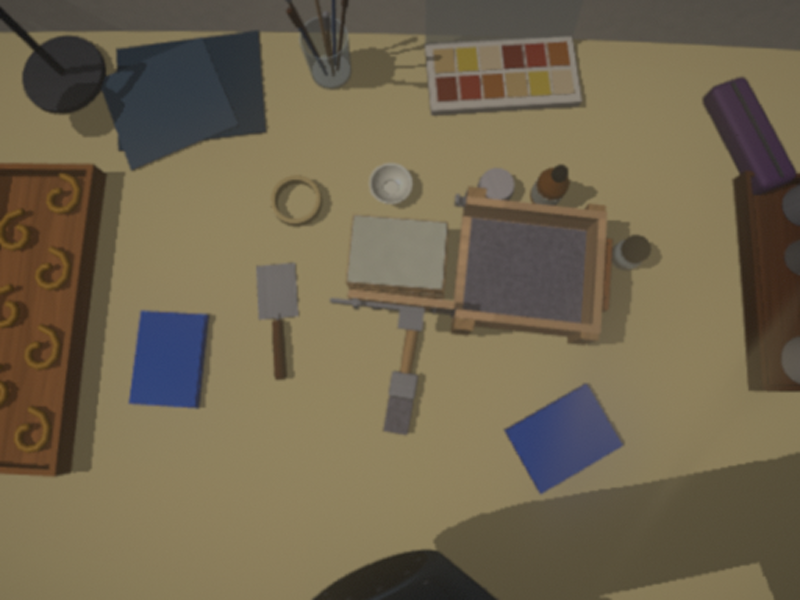

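View pics/side0.png

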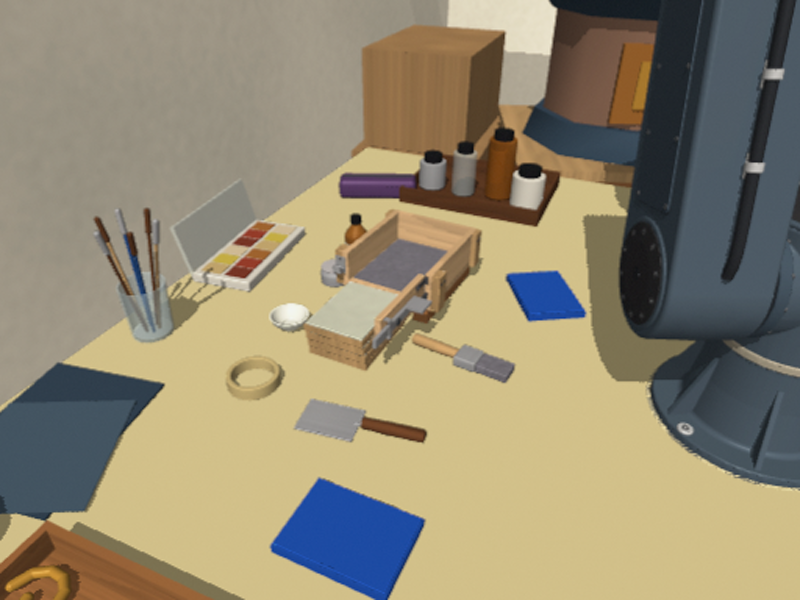

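The top view shows the white stack at about (398,253) in the 800 px picture. The tray is at (535,270), with its gate open along the stack's lower side. The bar runs from (335,300) to (450,307), with the tab near (410,318). Possible mix-ups are the white gesso panel (398,253), the blue panels (170,358) and (563,437), and the dark sheets (180,100). I choose the white one on the stack and will check it in a close crop.

```bash
python3 - <<'E'
from h import *
c=np.load("top0.npy",allow_pickle=True).item(); im=c["image"]
cr=cv2.resize(im[110:224,208:408],None,fx=4,fy=4,interpolation=cv2.INTER_CUBIC); cr=cv2.convertScaleAbs(cr,alpha=1.5)
cv2.imwrite("pics/crop0.png",cr)
h=cv2.cvtColor(im,cv2.COLOR_BGR2HSV)
for p in [(255,160),(240,150),(335,170),(300,160),(380,165),(340,133)]: print(p,h[p[1],p[0]])
m=cv2.inRange(h[130:195,215:295],(15,0,100),(60,62,255))
n,l,s,ce=cv2.connectedComponentsWithStats(m); i=1+np.argmax(s[1:,4]); print(s[i],ce[i])
r=cv2.minAreaRect(np.argwhere(l==i)[:,::-1].astype(np.float32)); b=cv2.boxPoints(r)+[215,130]
P=plane(c,b,0.064); print(b,P, np.linalg.norm(P-np.roll(P,-1,0),axis=1))
E
```

```text
(255, 160) [ 24  39 136]
(240, 150) [ 26  40 134]
(335, 170) [168  15  86]
(300, 160) [10 39 97]
(380, 165) [15 98 96]
(340, 133) [ 15 102 132]
[   8    8   63   47 2585] [39.1303675  31.03636364]
[[222.14705849 180.08823776]
 [225.44706154 137.18823528]
 [285.85883331 141.83529282]
 [282.55883026 184.73529434]] [[ 0.57694192  0.14676042  0.064     ]
 [ 0.68380757  0.14369118  0.064     ]
 [ 0.67607438 -0.0037158   0.064     ]
 [ 0.5697231   0.00247361  0.064     ]] [0.10690972 0.14760969 0.10653123 0.14446728]
```

View pics/crop0.png

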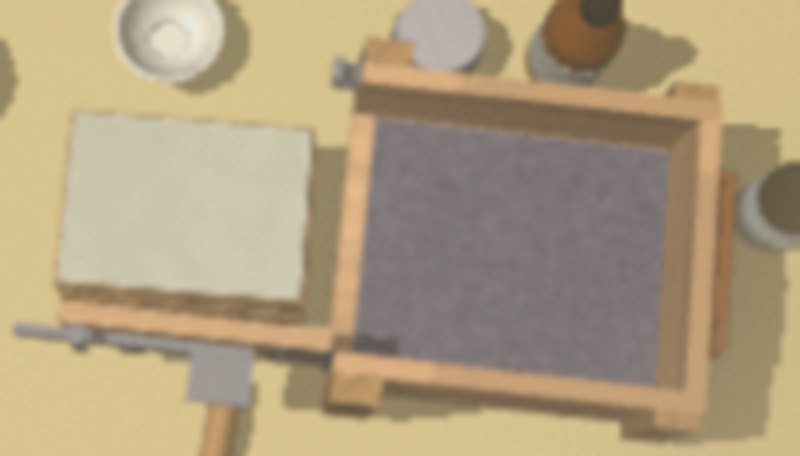

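The crop confirms it: the white gesso panel tops a stack of limewood panels, with corners at crop (73,112), (313,128), (303,300) and (58,283). The tray rim spans (362,62) to (718,92) down to (703,428), the gate runs from (330,340) to (60,310), and the tab is at (222,375). Next I'll measure the tray pose.

```bash
python3 - <<'E'
from h import *
print([a for a in dir(arm) if a[0]!='_'])
c=np.load("top0.npy",allow_pickle=True).item()
def P(px,z): return plane(c,(np.array(px)+.5)/4-.5+[208,110],z)[:,:2]
lines=dict(up_in=[(380,90),(690,119)],low_in=[(400,361),(655,385)],r_in=[(696,130),(687,375)],r_out=[(719,110),(706,400)],up_out=[(420,68),(660,89)])
for k,v in lines.items():
    p=P(v,.106); d=p[1]-p[0]; print(k,p.round(4).tolist(), "deg",np.degrees(np.arctan2(d[1],d[0])).round(2))
print("sill left edge z46",P([(352,120),(333,345)],.046).round(4).tolist())
print("floor/gate end? ",P([(376,120),(357,355)],.046).round(4).tolist())
print("panel",P([(73,112),(313,128),(303,300),(58,283)],.064).round(4).tolist())
print("gate inner top edge z106",P([(62,301),(330,328)],.106).round(4).tolist(),"tab z88",P([(190,352),(253,352),(250,405),(187,402)],.088).round(4).tolist(), "nose",P([(14,328)],.088))
E
```

```text
['IKError', 'tip_reach']
up_in [[0.6875, -0.0396], [0.6756, -0.2204]] deg -93.78
low_in [[0.5287, -0.0521], [0.519, -0.1959]] deg -93.84
r_in [[0.669, -0.2237], [0.5252, -0.2142]] deg 176.23
r_out [[0.6816, -0.2376], [0.5113, -0.2246]] deg 175.64
up_out [[0.7016, -0.0629], [0.6933, -0.2033]] deg -93.42
sill left edge z46 [[0.6881, -0.0291], [0.5463, -0.0191]]
floor/gate end?  [[0.6886, -0.044], [0.5406, -0.0337]]
panel [[0.6827, 0.1426], [0.6766, -0.0037], [0.57, 0.0005], [0.5762, 0.1468]]
gate inner top edge z106 [[0.5576, 0.1394], [0.5464, -0.0125]] tab z88 [[0.5332, 0.0664], [0.5342, 0.0302], [0.5036, 0.0312], [0.5043, 0.0672]] nose [[0.54430532 0.16835402]]
```

```bash
cat >> h.py <<'E'
def tray(c0=(.603,-.127),yaw=np.radians(-3.75)):
    R=np.array([[np.cos(yaw),-np.sin(yaw),0],[np.sin(yaw),np.cos(yaw),0],[0,0,1]]); T=np.eye(4);T[:3,:3]=R;T[:2,3]=c0;return T
def tw(p,T): return np.atleast_2d(p)/1000@T[:3,:3].T+T[:3,3]
def gp(r,out,z,th): # gate-frame to tray mm
    r,out,z=np.broadcast_arrays(r,out,z); return np.stack([-80+r*np.cos(th)-out*np.sin(th),105+r*np.sin(th)+out*np.cos(th),z],-1)
E
cat > ov.py <<'E'
from h import *
def draw(c,x0,y0,x1,y1,s,fn,T,th,lift=0):
    im=cv2.convertScaleAbs(cv2.resize(c["image"][y0:y1,x0:x1],None,fx=s,fy=s,interpolation=cv2.INTER_CUBIC),alpha=1.3)
    for pts,col in [([(-80,105,106),(-80,-93,106),(80,-93,106),(80,105,106)],(0,0,255)),([(-80,105,46),(80,105,46)],(0,0,255)),
      (gp([0,156,156,0,0],[0,0,0,0,0],[106,106,54,54,106],th),(255,0,0)),(gp([45,81,81,45,45],[6,6,34,34,6],[88]*5,th),(0,255,0)),([(88,115,81),(104,115,81)],(255,0,255))]:
        q=(proj(c,tw(pts,T))-[x0,y0]+.5)*s-.5
        cv2.polylines(im,[q.round().astype(int)],False,col,1)
    cv2.imwrite(fn,im)
if __name__=="__main__":
    c=np.load("side0.npy",allow_pickle=True).item(); T=tray()
    draw(c,190,130,315,240,6,"pics/s1.png",T,1.563)
E
python3 ov.py
```

```text
(no output)
```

View pics/s1.png

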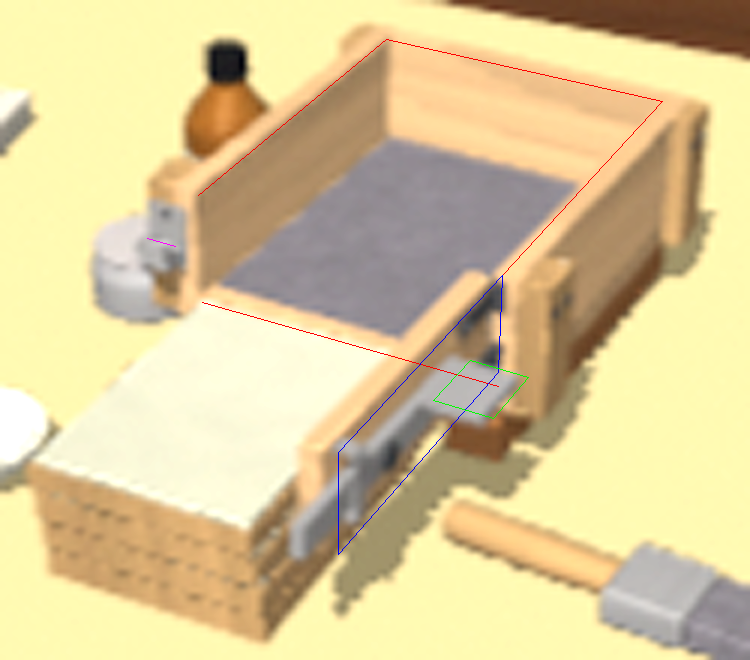

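The overlay agrees with the tray, gate and tab to within 2–3 mm: the tab is drawn at (434..527, 362..417) and seen at (437..527, 360..420). Now I move above the far short edge of the stack.

>>> move_arm:
  motion:
    - {"claw": -0.3,"travel": [0.0326,-0.0209,0.002],"rotation": [0,0,0]}
    - {"claw": -0.3,"travel": [0.0326,-0.0209,0.002],"rotation": [0,0,0]}
    - {"claw": -0.3,"travel": [0.0326,-0.0209,0.002],"rotation": [0,0,0]}
    - {"claw": -0.3,"travel": [0.0326,-0.0209,0.002],"rotation": [0,0,0]}
    - {"claw": -0.3,"travel": [0.0326,-0.0209,0.002],"rotation": [0,0,0]}
    - {"claw": -0.3,"travel": [0.0326,-0.0209,0.002],"rotation": [0,0,0]}
    - {"claw": -0.3,"travel": [0.0326,-0.0209,0.002],"rotation": [0,0,0]}
    - {"claw": -0.3,"travel": [0.0326,-0.0209,0.002],"rotation": [0,0,0]}
    - {"claw": -0.3,"travel": [0.0326,-0.0209,0.002],"rotation": [0,0,0]}
    - {"claw": -0.3,"travel": [0.0326,-0.0209,0.002],"rotation": [0,0,0]}
    - {"claw": -0.3,"travel": [0.0326,-0.0209,0.002],"rotation": [0,0,0]}
    - {"claw": -0.3,"travel": [0.0326,-0.0209,0.002],"rotation": [0,0,0]}

```text
clock: 1.1
eef_pos: [0.4574, -0.078, 0.2151]
eef_rot: [3.081, 0.615, -0.0]
contact_force: [1.5, -1.1, 0.2]
finger_gap: 0.35
gripper_force: 0.0
```

>>> move_arm:
  motion:
    - {"claw": -0.3,"travel": [0.0326,-0.0209,0.002],"rotation": [0,0,0]}
    - {"claw": -0.3,"travel": [0.0326,-0.0209,0.002],"rotation": [0,0,0]}
    - {"claw": -0.3,"travel": [0.0326,-0.0209,0.002],"rotation": [0,0,0]}
    - {"claw": -0.3,"travel": [0.0326,-0.0209,0.002],"rotation": [0,0,0]}
    - {"claw": -0.3,"travel": [0.0326,-0.0209,0.002],"rotation": [0,0,0]}
    - {"claw": -0.3,"travel": [0.0326,-0.0209,0.002],"rotation": [0,0,0]}
    - {"claw": -0.3,"travel": [0.0326,-0.0209,0.002],"rotation": [0,0,0]}
    - {"claw": -0.3,"travel": [0.0326,-0.0209,0.002],"rotation": [0,0,0]}

```text
clock: 1.77
eef_pos: [0.6341, 0.1763, 0.1987]
eef_rot: [3.081, 0.615, -0.001]
contact_force: [-0.1, -1.1, 0.4]
finger_gap: 0.353
gripper_force: 0.0
```

>>> move_arm:
  motion:
    - {"claw": -0.3,"travel": [0,0,0],"rotation": [0,0,-0.111]}
    - {"claw": -0.3,"travel": [0,0,0],"rotation": [0,0,-0.111]}
    - {"claw": -0.3,"travel": [0,0,0],"rotation": [0,0,-0.111]}
    - {"claw": -0.3,"travel": [0,0,0],"rotation": [0,0,-0.111]}
    - {"claw": -0.3,"travel": [0,0,0],"rotation": [0,0,-0.111]}
    - {"claw": -0.3,"travel": [0,0,0],"rotation": [0,0,-0.111]}
    - {"claw": -0.3,"travel": [0,0,0],"rotation": [0,0,-0.111]}
    - {"claw": -0.3,"travel": [0,0,0],"rotation": [0,0,-0.111]}
    - {"claw": -0.3,"travel": [0,0,0],"rotation": [0,0,-0.111]}
    - {"claw": -0.3,"travel": [0,0,0],"rotation": [0,0,-0.111]}
    - {"claw": -0.3,"travel": [0,0,0],"rotation": [0,0,0]}

```text
clock: 2.68
eef_pos: [0.6334, 0.1744, 0.1989]
eef_rot: [-2.288, -2.152, 0.001]
contact_force: [0.9, 0.7, -0.4]
finger_gap: 0.35
gripper_force: 0.0
```

```bash
cat > st.py <<'E'
from h import *
from scipy.spatial.transform import Rotation as R
def st():
    s=sensors.observe(); r=R.from_rotvec(s["eef_rot"]).as_matrix(); T=tray((.605,-.1255))
    p=(np.linalg.inv(T)@np.r_[s["eef_pos"],1])[:3]*1000
    print("t",round(float(s["clock"]),2),"tcp",s["eef_pos"].round(4),"tray mm",p.round(1),"toolx deg(tray)",(np.degrees(np.arctan2(r[1,0],r[0,0]))+3.75).round(2),"z",r[:,2].round(3),"F",s["contact_force"].round(2),"gap",round(float(s["finger_gap"]),3),"q",s["joint_pos"].round(2),"tip",arm.tip_reach)
    return s
if __name__=="__main__": st()
E
python3 st.py
```

```text
t 2.68 tcp [0.6334 0.1744 0.1989] tray mm [  8.7 301.1 198.9] toolx deg(tray) 90.23 z [-0.001 -0.    -1.   ] F [ 0.87  0.69 -0.43] gap 0.35 q [0.27 0.56 0.37 1.38 0.   1.9 ] tip 0.008
```

>>> move_arm:
  motion:
    - {"claw": -0.3,"travel": [0,0,0.03],"rotation": [0,0,0]}
    - {"claw": -0.3,"travel": [0,0,0.03],"rotation": [0,0,0]}
    - {"claw": -0.3,"travel": [0,0,0.03],"rotation": [0,0,0]}
    - {"claw": -0.3,"travel": [0,0,0.03],"rotation": [0,0,0]}
    - {"claw": -0.3,"travel": [0,0,0.014],"rotation": [0,0,0]}
    - {"claw": -0.3,"travel": [0,0,0],"rotation": [0,0,0]}
    - {"claw": -0.3,"travel": [0,0,0],"rotation": [0,0,0]}

```text
clock: 3.27
eef_pos: [0.6332, 0.1743, 0.0651]
eef_rot: [-2.297, -2.142, 0.002]
contact_force: [0.6, -0.1, 1.3]
finger_gap: 0.349
gripper_force: 0.0
```

```bash
python3 - <<'E'
from st import *
s=st(); c=optics.read_camera("side"); x0,y0,x1,y1=150,130,290,240
im=cv2.resize(c["image"][y0:y1,x0:x1],None,fx=5.5,fy=5.5,interpolation=cv2.INTER_CUBIC)
T=tray((.605,-.1255))
for dz in(0,-8): # tool centre-line marks at TCP height and at tip_reach
    P=s["eef_pos"]+np.array([0,0,dz/1000.])
    q=(proj(c,[P-[.04,-.003,0],P+[.04,-.003,0]])-[x0,y0]+.5)*5.5
    cv2.line(im,tuple(q[0].astype(int).tolist()),tuple(q[1].astype(int).tolist()),(0,0,255) if dz else (255,0,0),1)
cv2.imwrite("pics/s2.png",im)
E
```

```text
t 3.27 tcp [0.6332 0.1743 0.0651] tray mm [  8.5 301.   65.1] toolx deg(tray) 89.76 z [-0.001 -0.    -1.   ] F [ 0.56 -0.06  1.27] gap 0.349 q [ 0.27  0.61  0.12  1.08 -0.    1.91] tip 0.008
```

View pics/s2.png

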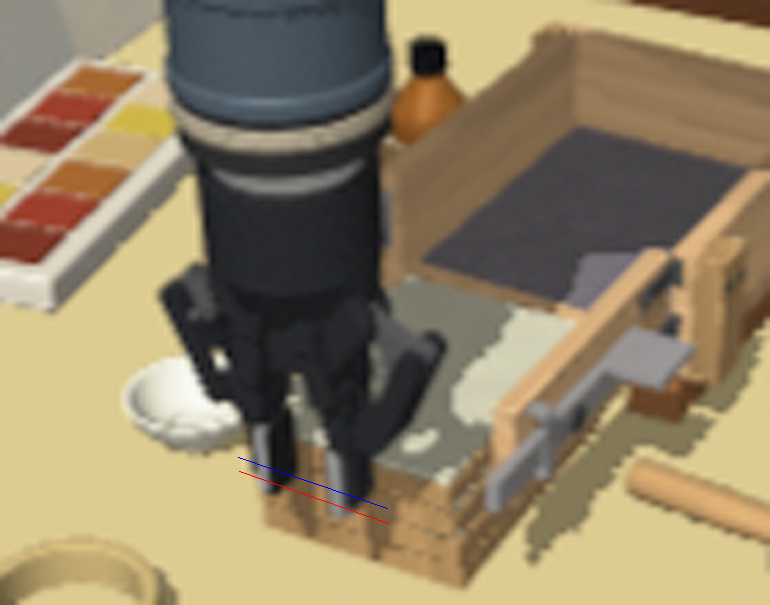

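The crop shows the fingertips at (268,492) and (340,517), 6–7 mm below the top panel's upper edge level and straddling its middle, so the tips are at z ≈ 0.057. I lower them 3.5 mm and push.

>>> move_arm:
  motion:
    - {"claw": -0.3,"travel": [0,0,0.0035],"rotation": [0,0,0]}
    - {"claw": -0.3,"travel": [-0.006,0,0],"rotation": [0,0,0]}
    - {"claw": -0.3,"travel": [-0.006,0,0],"rotation": [0,0,0]}
    - {"claw": -0.3,"travel": [-0.006,0,0],"rotation": [0,0,0]}
    - {"claw": -0.3,"travel": [-0.006,0,0],"rotation": [0,0,0]}
    - {"claw": -0.3,"travel": [-0.006,0,0],"rotation": [0,0,0]}
    - {"claw": -0.3,"travel": [-0.01,0,0],"rotation": [0,0,0]}
    - {"claw": -0.3,"travel": [-0.01,0,0],"rotation": [0,0,0]}
    - {"claw": -0.3,"travel": [-0.01,0,0],"rotation": [0,0,0]}
    - {"claw": -0.3,"travel": [0,0,0],"rotation": [0,0,0]}

```text
clock: 4.15
eef_pos: [0.6293, 0.1122, 0.0618]
eef_rot: [2.296, 2.143, -0.001]
contact_force: [-0.6, -0.4, -0.4]
finger_gap: 0.346
gripper_force: 0.0
```

```bash
python3 - <<'E'
from st import *
s=st(); c=optics.read_camera("side"); x0,y0,x1,y1=150,130,290,240
cv2.imwrite("pics/s3.png",cv2.resize(c["image"][y0:y1,x0:x1],None,fx=5.5,fy=5.5,interpolation=cv2.INTER_CUBIC))
E
```

```text
t 4.15 tcp [0.6293 0.1122 0.0618] tray mm [  8.7 238.8  61.8] toolx deg(tray) 89.81 z [-0.    -0.001 -1.   ] F [-0.56 -0.41 -0.35] gap 0.346 q [ 0.18  0.58  0.05  1.04 -0.    1.82] tip 0.008
```

View pics/s3.png

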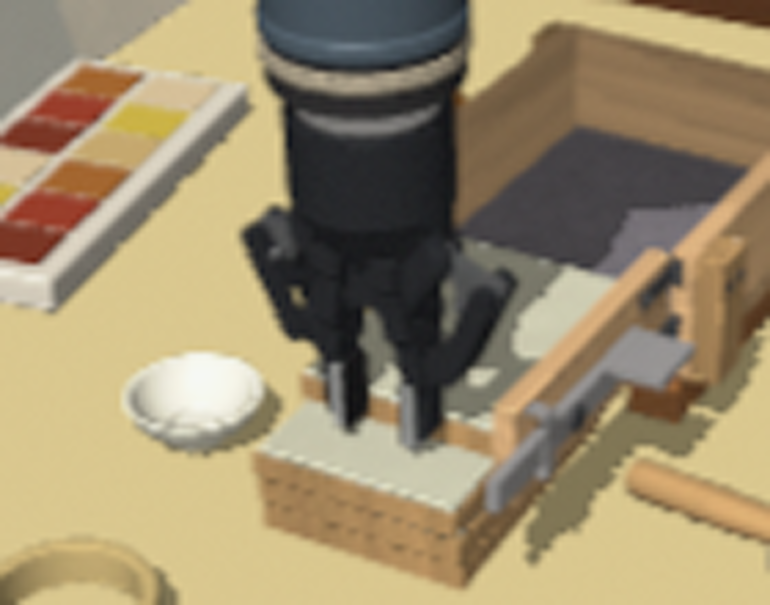

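Only the top panel has moved, with its rear edge at (305..495, 380..430). The three lower panels have not shifted. I continue the push.

>>> move_arm:
  motion:
    - {"claw": -0.3,"travel": [-0.01,0,0],"rotation": [0,0,0]}
    - {"claw": -0.3,"travel": [-0.01,0,0],"rotation": [0,0,0]}
    - {"claw": -0.3,"travel": [-0.01,0,0],"rotation": [0,0,0]}
    - {"claw": -0.3,"travel": [-0.01,0,0],"rotation": [0,0,0]}
    - {"claw": -0.3,"travel": [-0.01,0,0],"rotation": [0,0,0]}
    - {"claw": -0.3,"travel": [-0.01,0,0],"rotation": [0,0,0]}
    - {"claw": -0.3,"travel": [-0.01,0,0],"rotation": [0,0,0]}
    - {"claw": -0.3,"travel": [-0.01,0,0],"rotation": [0,0,0]}
    - {"claw": -0.3,"travel": [-0.01,0,0],"rotation": [0,0,0]}
    - {"claw": -0.3,"travel": [0,0,0],"rotation": [0,0,0]}

```text
clock: 5.03
eef_pos: [0.6233, 0.0226, 0.0617]
eef_rot: [2.296, 2.144, -0.001]
contact_force: [-0.0, -0.5, -0.4]
finger_gap: 0.348
gripper_force: 0.0
```

>>> move_arm:
  motion:
    - {"claw": -0.3,"travel": [-0.01,0,0],"rotation": [0,0,0]}
    - {"claw": -0.3,"travel": [-0.01,0,0],"rotation": [0,0,0]}
    - {"claw": -0.3,"travel": [-0.01,0,0],"rotation": [0,0,0]}
    - {"claw": -0.3,"travel": [-0.01,0,0],"rotation": [0,0,0]}
    - {"claw": -0.3,"travel": [-0.008,0,0],"rotation": [0,0,0]}
    - {"claw": -0.3,"travel": [-0.006,0,0],"rotation": [0,0,0]}
    - {"claw": -0.3,"travel": [-0.005,0,0],"rotation": [0,0,0]}
    - {"claw": -0.3,"travel": [-0.004,0,0],"rotation": [0,0,0]}
    - {"claw": -0.3,"travel": [-0.003,0,0],"rotation": [0,0,0]}
    - {"claw": -0.3,"travel": [0,0,0],"rotation": [0,0,0]}

```text
clock: 5.87
eef_pos: [0.6191, -0.0415, 0.0618]
eef_rot: [2.295, 2.145, -0.0]
contact_force: [0.3, -0.4, 0.2]
finger_gap: 0.352
gripper_force: 0.0
```

>>> move_arm:
  motion:
    - {"claw": -0.3,"travel": [0.01,0,0],"rotation": [0,0,0]}
    - {"claw": -1,"travel": [0.005,0,-0.02],"rotation": [0,0,0]}
    - {"claw": -1,"travel": [0,0,-0.035],"rotation": [0,0,0]}
    - {"claw": -1,"travel": [0,0,-0.035],"rotation": [0,0,0]}
    - {"claw": -1,"travel": [0,0,-0.03],"rotation": [0,0,0]}
    - {"claw": -1,"travel": [0,0,0],"rotation": [0,0,0]}

```text
clock: 6.37
eef_pos: [0.6225, -0.025, 0.1883]
eef_rot: [2.289, 2.143, 0.009]
contact_force: [1.7, 0.1, 0.3]
finger_gap: 0.002
gripper_force: 0.0
```

```bash
python3 - <<'E'
from st import *
s=st(); c=optics.read_camera("side"); x0,y0,x1,y1=180,110,325,235
cv2.imwrite("pics/s4.png",cv2.resize(c["image"][y0:y1,x0:x1],None,fx=4.8,fy=4.8,interpolation=cv2.INTER_CUBIC))
E
```

```text
t 6.37 tcp [ 0.6225 -0.025   0.1883] tray mm [ 10.9 101.4 188.3] toolx deg(tray) 89.96 z [ 0.008 -0.    -1.   ] F [1.67 0.09 0.28] gap 0.002 q [-0.04  0.48  0.21  1.3   0.    1.6 ] tip 0.008
```

View pics/s4.png

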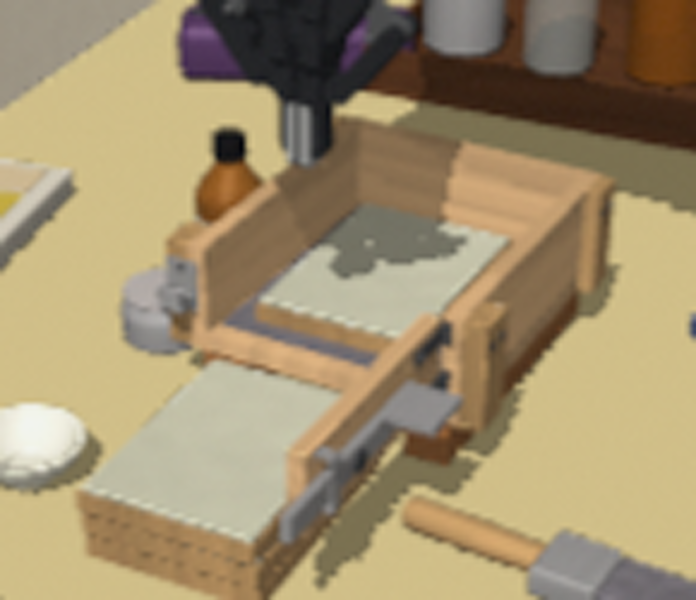

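The panel lies flat inside the tray: its rear edge runs from (258,305) to (400,335), in front of the sill. The three lower panels are unmoved, and the gate and tab (at 420,405) are unchanged. Now I shut the fingers and go to the thumb tab.

>>> move_arm:
  motion:
    - {"claw": -1,"travel": [0.0159,-0.0276,0.0095],"rotation": [0,0,0]}
    - {"claw": -1,"travel": [0.0159,-0.0276,0.0095],"rotation": [0,0,0]}
    - {"claw": -1,"travel": [0.0159,-0.0276,0.0095],"rotation": [0,0,0]}
    - {"claw": -1,"travel": [0.0159,-0.0276,0.0095],"rotation": [0,0,0]}
    - {"claw": -1,"travel": [0,0,0],"rotation": [0,0,-0.1208]}
    - {"claw": -1,"travel": [0,0,0],"rotation": [0,0,-0.1208]}
    - {"claw": -1,"travel": [0,0,0],"rotation": [0,0,-0.1208]}
    - {"claw": -1,"travel": [0,0,0],"rotation": [0,0,-0.1208]}
    - {"claw": -1,"travel": [0,0,0],"rotation": [0,0,-0.1208]}
    - {"claw": -1,"travel": [0,0,0],"rotation": [0,0,-0.1208]}
    - {"claw": -1,"travel": [0,0,0],"rotation": [0,0,-0.1208]}
    - {"claw": -1,"travel": [0,0,0],"rotation": [0,0,-0.1208]}

```text
clock: 7.42
eef_pos: [0.5136, 0.0454, 0.1429]
eef_rot: [-1.025, -2.968, 0.001]
contact_force: [-0.8, -0.0, 1.0]
finger_gap: -0.003
gripper_force: 0.0
```

>>> move_arm:
  motion:
    - {"claw": -1,"travel": [0,0,0],"rotation": [0,0,-0.1208]}
    - {"claw": -1,"travel": [0,0,0],"rotation": [0,0,-0.1208]}
    - {"claw": -1,"travel": [0,0,0],"rotation": [0,0,-0.1208]}
    - {"claw": -1,"travel": [0,0,0],"rotation": [0,0,-0.1208]}
    - {"claw": -1,"travel": [0,0,0],"rotation": [0,0,-0.1208]}
    - {"claw": -1,"travel": [0,0,0],"rotation": [0,0,0]}
    - {"claw": -1,"travel": [0,0,0],"rotation": [0,0,0]}

```text
clock: 8.0
eef_pos: [0.5138, 0.0452, 0.1432]
eef_rot: [-0.111, -3.139, 0.0]
contact_force: [-0.5, 0.2, -0.2]
finger_gap: 0.002
gripper_force: 0.0
```

```bash
python3 - <<'E'
from st import *
s=st()
sd=optics.read_camera("side"); np.save("side1.npy",sd,allow_pickle=True)
T=tray((.605,-.1255)); Ti=np.linalg.inv(T)
P=plane(sd,[(233.75,173.5),(263.3,179.8)],.062); print("rear edge tray mm",((np.c_[P,[1,1]])@Ti.T)[:,:3]*1000)
x0,y0,x1,y1=190,120,310,240; k=5
im=cv2.resize(sd["image"][y0:y1,x0:x1],None,fx=k,fy=k,interpolation=cv2.INTER_CUBIC)
for pts,col in [(gp([45,81,81,45,45],[6,6,34,34,6],88,1.563),(0,255,0)),(gp([0,156],0,106,1.563),(255,0,0))]:
    q=(proj(sd,tw(pts,T))-[x0,y0]+.5)*k-.5; cv2.polylines(im,[q.round().astype(int)],False,col,1)
q=(proj(sd,[s["eef_pos"]-[0,0,.008],s["eef_pos"]-[0,0,s["eef_pos"][2]-.088]])-[x0,y0]+.5)*k; cv2.line(im,tuple(q[0].astype(int).tolist()),tuple(q[1].astype(int).tolist()),(0,0,255),1)
cv2.imwrite("pics/s5.png",im)
E
```

```text
t 8.0 tcp [0.5138 0.0452 0.1432] tray mm [-102.2  164.4  143.2] toolx deg(tray) 179.7 z [-0.001 -0.    -1.   ] F [-0.48  0.17 -0.24] gap 0.002 q [ 0.09  0.28 -0.19  1.1   0.    0.16] tip 0.008
rear edge tray mm [[ 55.61789446  79.85460022  62.        ]
 [-37.29277602  71.17597383  62.        ]]
```

View pics/s5.png

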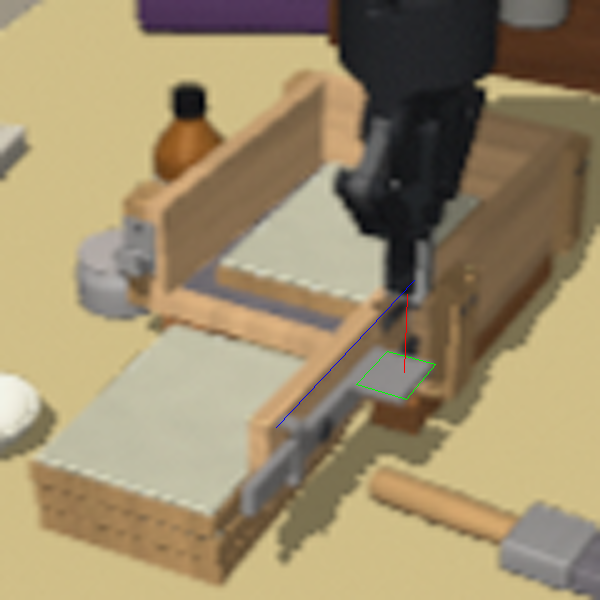

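The overlay fits: the green tab outline (357..435, 350..398) lies on the real tab, and the tip's foot (405,372) falls inside it. I descend to just above it, then press.

>>> move_arm:
  motion:
    - {"claw": -1,"travel": [-0.002,0,0.02],"rotation": [0,0,0]}
    - {"claw": -1,"travel": [-0.001,0,0.015],"rotation": [0,0,0]}
    - {"claw": -1,"travel": [0,0,0.007],"rotation": [0,0,0]}
    - {"claw": -1,"travel": [0,0,0],"rotation": [0,0,0]}
    - {"claw": -1,"travel": [0,0,0],"rotation": [0,0,0]}

```text
clock: 8.47
eef_pos: [0.517, 0.0446, 0.1019]
eef_rot: [-0.108, -3.139, 0.0]
contact_force: [-0.6, 0.4, 0.6]
finger_gap: -0.001
gripper_force: 0.0
```

>>> move_arm:
  motion:
    - {"claw": -1,"travel": [0,0,0.002],"rotation": [0,0,0]}
    - {"claw": -1,"travel": [0,0,0.002],"rotation": [0,0,0]}
    - {"claw": -1,"travel": [0,0,0],"rotation": [0,0,0]}
    - {"claw": -1,"travel": [0,0,0],"rotation": [0,0,0]}

```text
clock: 8.8
eef_pos: [0.5173, 0.0446, 0.0981]
eef_rot: [0.106, 3.139, 0.0]
contact_force: [0.4, 0.1, 0.4]
finger_gap: 0.001
gripper_force: 0.0
```

>>> move_arm:
  motion:
    - {"claw": -1,"travel": [0,0,0.002],"rotation": [0,0,0]}
    - {"claw": -1,"travel": [0,0,0.002],"rotation": [0,0,0]}
    - {"claw": -1,"travel": [0,0,0.002],"rotation": [0,0,0]}
    - {"claw": -1,"travel": [0,0,0],"rotation": [0,0,0]}
    - {"claw": -1,"travel": [0,0,0],"rotation": [0,0,0]}

```text
clock: 9.22
eef_pos: [0.5171, 0.0445, 0.0917]
eef_rot: [-0.106, -3.14, 0.0]
contact_force: [0.1, -1.2, 1.4]
finger_gap: 0.002
gripper_force: 0.7
```

>>> move_arm:
  motion:
    - {"claw": -1,"travel": [0,0,0.002],"rotation": [0,0,0]}
    - {"claw": -1,"travel": [0,0,0.002],"rotation": [0,0,0]}
    - {"claw": -1,"travel": [0,0,0],"rotation": [0,0,0]}
    - {"claw": -1,"travel": [0,0,0],"rotation": [0,0,0]}

```text
clock: 9.55
eef_pos: [0.5172, 0.0445, 0.0877]
eef_rot: [-0.106, -3.14, 0.0]
contact_force: [0.5, -2.4, 1.3]
finger_gap: 0.002
gripper_force: 0.8
```

```bash
python3 - <<'E'
from st import *
s=st()
sd=optics.read_camera("side"); x0,y0,x1,y1=190,120,310,240; k=5
cv2.imwrite("pics/s6.png",cv2.resize(sd["image"][y0:y1,x0:x1],None,fx=k,fy=k,interpolation=cv2.INTER_CUBIC))
E
```

```text
t 9.55 tcp [0.5172 0.0445 0.0877] tray mm [-98.8 163.9  87.7] toolx deg(tray) 179.89 z [-0. -0. -1.] F [ 0.5  -2.43  1.32] gap 0.002 q [ 0.09  0.33 -0.27  0.97 -0.    0.15] tip 0.008
```

View pics/s6.png

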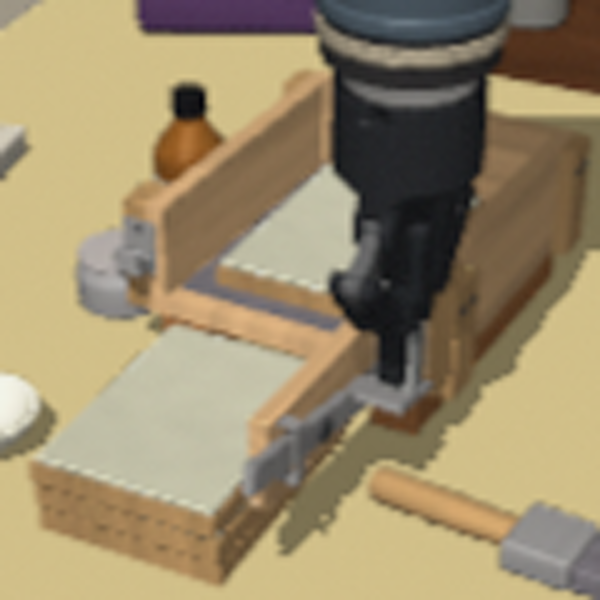

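The tip sits on the tab, and the bar's nose at (250,480) has risen about halfway. I press another 4 mm and close up to the gate face.

>>> move_arm:
  motion:
    - {"claw": -1,"travel": [0,0,0.002],"rotation": [0,0,0]}
    - {"claw": -1,"travel": [0,0,0.002],"rotation": [0,0,0]}
    - {"claw": -1,"travel": [0,0,0],"rotation": [0,0,0]}
    - {"claw": -1,"travel": [0,0,0],"rotation": [0,0,0]}

```text
clock: 9.93
eef_pos: [0.5171, 0.0446, 0.0837]
eef_rot: [-0.106, -3.14, -0.0]
contact_force: [0.2, -0.3, 1.0]
finger_gap: -0.001
gripper_force: 0.7
```

>>> move_arm:
  motion:
    - {"claw": -1,"travel": [-0.004,0,0],"rotation": [0,0,0]}
    - {"claw": -1,"travel": [-0.004,0,0],"rotation": [0,0,0]}
    - {"claw": -1,"travel": [0,0,0],"rotation": [0,0,0]}
    - {"claw": -1,"travel": [0,0,0],"rotation": [0,0,0]}

```text
clock: 10.27
eef_pos: [0.5257, 0.044, 0.0839]
eef_rot: [0.106, 3.139, 0.0]
contact_force: [0.8, -0.8, 1.5]
finger_gap: 0.001
gripper_force: 0.7
```

>>> move_arm:
  motion:
    - {"claw": -1,"travel": [-0.006,0.0008,0],"rotation": [0,0,0.1]}
    - {"claw": -1,"travel": [-0.006,0.0008,0],"rotation": [0,0,0.1]}
    - {"claw": -1,"travel": [-0.006,0.0008,0],"rotation": [0,0,0.1]}
    - {"claw": -1,"travel": [-0.006,0.0008,0],"rotation": [0,0,0.1]}
    - {"claw": -1,"travel": [0,0,0],"rotation": [0,0,0]}
    - {"claw": -1,"travel": [0,0,0],"rotation": [0,0,0]}

```text
clock: 10.77
eef_pos: [0.5492, 0.0419, 0.0837]
eef_rot: [0.723, 3.057, -0.0]
contact_force: [0.4, -0.1, 0.9]
finger_gap: 0.003
gripper_force: 0.6
```

```bash
cat > g.py <<'E'
from st import *
s=st(); T=tray((.605,-.1255)); p=(np.linalg.inv(T)@np.r_[s["eef_pos"],1])[:2]*1000-[-80,105]
r=R.from_rotvec(s["eef_rot"]).as_matrix(); a=np.arctan2(r[1,0],r[0,0])+np.radians(3.75)-np.pi/2
e=np.array([np.cos(a),np.sin(a)]); print("phi",a.round(3),"r",(p@e).round(1),"out",(p@[-e[1],e[0]]).round(1), "F tool", (r.T@s["contact_force"]).round(2), "tip z",(s["eef_pos"][2]-.008).round(4))
E
python3 g.py
python3 - <<'E'
from h import *
c=optics.read_camera("top"); cv2.imwrite("pics/t7.png",c["image"]); np.save("t7.npy",c,allow_pickle=True)
# gate inner/top edge via tan mask: fit the gate's top (z=.106) where seen
T=tray((.605,-.1255)); 
h=cv2.cvtColor(c["image"],cv2.COLOR_BGR2HSV)
for th in(1.0,1.1,1.15,1.2,1.25,1.3,1.4):
    q=proj(c,tw(gp([100,110,120,130,140,150],-6,106,th),T)); print(th,[h[int(round(y)),int(round(x))].tolist() for x,y in q])
E
```

```text
t 10.77 tcp [0.5492 0.0419 0.0837] tray mm [-66.6 163.4  83.7] toolx deg(tray) 157.14 z [ 0. -0. -1.] F [ 0.42 -0.13  0.94] gap 0.003 q [ 0.08  0.39 -0.19  0.99 -0.    0.54] tip 0.008
phi 1.172 r 59.0 out 10.4 F tool [-0.44  0.07 -0.94] tip z 0.0757
1.0 [[104, 48, 90], [107, 45, 90], [103, 45, 90], [104, 43, 89], [102, 42, 90], [102, 21, 62]]
1.1 [[103, 46, 89], [105, 45, 90], [106, 43, 89], [105, 40, 89], [104, 38, 87], [96, 20, 65]]
1.15 [[103, 46, 89], [101, 45, 90], [104, 42, 90], [102, 38, 88], [100, 30, 76], [104, 35, 95]]
1.2 [[105, 45, 90], [103, 45, 90], [104, 37, 89], [105, 40, 90], [103, 24, 73], [103, 36, 100]]
1.25 [[105, 45, 90], [106, 42, 90], [103, 39, 91], [102, 42, 90], [101, 32, 89], [103, 36, 99]]
1.3 [[104, 42, 90], [104, 42, 90], [104, 37, 90], [105, 40, 90], [105, 37, 96], [104, 34, 98]]
1.4 [[104, 42, 90], [104, 42, 90], [105, 40, 90], [104, 37, 90], [102, 29, 88], [105, 32, 96]]
```

>>> move_arm:
  motion:
    - {"claw": -1,"travel": [-0.006,0.0008,0],"rotation": [0,0,0.1]}
    - {"claw": -1,"travel": [-0.006,0.0008,0],"rotation": [0,0,0.1]}
    - {"claw": -1,"travel": [-0.006,0.0008,0],"rotation": [0,0,0.1]}
    - {"claw": -1,"travel": [-0.006,0.0008,0],"rotation": [0,0,0.1]}
    - {"claw": -1,"travel": [-0.006,0.0008,0],"rotation": [0,0,0.1]}
    - {"claw": -1,"travel": [-0.006,0.0008,0],"rotation": [0,0,0.1]}
    - {"claw": -1,"travel": [-0.006,0.0008,0],"rotation": [0,0,0.1]}
    - {"claw": -1,"travel": [-0.006,0.0008,0],"rotation": [0,0,0.1]}
    - {"claw": -1,"travel": [-0.006,0.0008,0],"rotation": [0,0,0.1]}
    - {"claw": -1,"travel": [0,0,0],"rotation": [0,0,0]}
    - {"claw": -1,"travel": [0,0,0],"rotation": [0,0,0]}

```text
clock: 11.73
eef_pos: [0.5879, 0.0065, 0.0838]
eef_rot: [-1.979, -2.44, 0.0]
contact_force: [0.7, -1.4, 0.8]
finger_gap: -0.003
gripper_force: 0.6
```

```bash
python3 g.py; python3 - <<'E'
from h import *
c=optics.read_camera("side"); T=tray((.605,-.1255)); s=4
print("nose edge px: theta, latch -> lower-edge tip, bolt, free-end top")
# steel mask components near the gate front
im=c["image"]; h=cv2.cvtColor(im,cv2.COLOR_BGR2HSV)
for th in(.2,.3,.4):
    for la in(0,.2,.3,.38):
        ce=[115+70*np.cos(la)+8*np.sin(la),3,80+70*np.sin(la)-8*np.cos(la)]
        print(th,la,proj(c,tw(gp(ce[0],6,ce[2],th),T)).round(1).tolist(), end=' ')
    print('top corner',proj(c,tw(gp(156,0,106,th),T)).round(1).tolist())
x0,y0,x1,y1=200,140,260,205
big=cv2.resize(im[y0:y1,x0:x1],None,fx=9,fy=9,interpolation=cv2.INTER_CUBIC); cv2.imwrite("pics/s8.png",big); np.save("s8.npy",c,allow_pickle=True)
E
```

```text
t 11.73 tcp [0.5879 0.0065 0.0838] tray mm [-25.7 130.6  83.8] toolx deg(tray) 105.67 z [-0. -0. -1.] F [ 0.73 -1.36  0.84] gap -0.003 q [ 0.01  0.46 -0.08  1.03 -0.    1.37] tip 0.008
phi 0.273 r 59.2 out 10.0 F tool [-1.48  0.43 -0.84] tip z 0.0758
nose edge px: theta, latch -> lower-edge tip, bolt, free-end top
0.2 0 [[208.4, 177.5]] 0.2 0.2 [[208.0, 173.2]] 0.2 0.3 [[208.2, 171.2]] 0.2 0.38 [[208.5, 169.5]] top corner [[218.2, 167.6]]
0.3 0 [[206.5, 180.8]] 0.3 0.2 [[206.1, 176.5]] 0.3 0.3 [[206.3, 174.4]] 0.3 0.38 [[206.6, 172.8]] top corner [[216.5, 170.3]]
0.4 0 [[205.2, 184.3]] 0.4 0.2 [[204.8, 180.0]] 0.4 0.3 [[205.0, 177.8]] 0.4 0.38 [[205.4, 176.2]] top corner [[215.3, 173.1]]
```

```bash
cat > am.py <<'E'
from h import *
import sys
def am(c,x0,y0,x1,y1):
    h=cv2.cvtColor(c["image"],cv2.COLOR_BGR2HSV).astype(int)
    print("    "+"".join(str(x%10) for x in range(x0,x1)))
    for y in range(y0,y1):
        print(y,"".join(("#" if v<70 else "s" if s<50 else "w" if s>85 else "-") for _,s,v in h[y,x0:x1]))
if __name__=="__main__": am(np.load("s8.npy",allow_pickle=True).item(),198,150,262,198)
E
python3 am.py
```

```text
8901234567890123456789012345678901234567890123456789012345678901
150 wwwwwwwwwwwwwwwwwwwwwwwwwwwwwwwwwww-s###########################
151 wwwwwwwwwwwwwwwwwwwwwwwwwwwwwwww-#sss###########################
152 wwwwwwwwwwwwwwwwwwwwwwwwwwwwwww-sssss###########################
153 wwwwwwwwwwwwwwwwwwwwwwwwwwwwwww##sssss##########################
154 wwwwwwwwwwwwwwwwwwwwwwwwwwwwww-###ssss##########################
155 wwwwwwwwwwwwwwwwwwwwww--wwwwww#####sss##########################
156 wwwwwwwwwwwwwwwwwwwwwwwwwwwwww######sss-w#######################
157 wwwwwwwwwwwwwwwwwwwwwwwwwwwwww######ss##ww######################
158 wwwwwwwwwwwwwwwwwwwwwwwwwwwwwww#########www#####################
159 wwwwwwwwwwwwwwwwwwwwwwwwwwwwwww-#########ww####################s
160 wwwwwwwwwwwwwwwwwwwwwwwwwwwwwwww##########-w###################s
161 wwwwwwwwwwwwwwwwwwwwwwwwwwwwwwwww##########-w#################ss
162 wwwwwwwwwwwwwwwwwwwwwwwwwwwwwwwwww##########--##############ssss
163 wwwwwwwwwwwwwwww----wwwwwwwwwwwwwww#########################ssss
164 wwwwwwwwwwwwwwww-ssss--wwwwwwwwwwwww#######################sssss

[... 1576 characters left out ...]
sss-wwwsss
188 wwwwwwwwwwwwwwwwwwwww--sssssssssssssssss---sssssssssssssswwww-ss
189 wwwwwwwwwwwwwwwwwwwww-ssssssssssssssssssssssssssssssssss-wwwwwww
190 wwwwwwwwwwwwwwwwwwww-ssssssssssssssssssssssssssssssssssswwwwwwww
191 wwwwwwwwwwwwwwwwwww-sssssssssssssssssssssssssssssssssss-wwwwwwww
192 wwwwwwwwwwwwwwwwwwsssssssssssssssssssssssssssssssssssss-wwwwwwww
193 wwwwwwwwwwwwwwwwwssssssssssssssssssssssssssssssssssssssss-s-wwww
194 wwwwwwwwwwwwwww--ssssssssssssssssssssssssssssssssssssssssss-wwww
195 wwwwwwwwwwwwww--ssssssssssssssssssssssssssssssssssssssssss-wwwww
196 wwwwwwwwwwwww--ssssssssssssssssssssssssssssssssssssssssss-wwwwww
197 wwwwwwwwwwww--ssssssssssssssssssssssssssssssssssssssssssswwwwwww
```

```bash
python3 - <<'E'
from h import *
c=np.load("s8.npy",allow_pickle=True).item(); T=tray((.605,-.1255))
for th in(.2,.27,.33):
    for la in(0,.15,.2,.25,.3,.38):
        d=np.array([-40,0,40,70]); r=115+d*np.cos(la)-8*np.sin(la); z=80+d*np.sin(la)+8*np.cos(la)
        q=proj(c,tw(gp(r,6,z,th),T)); print(th,la,q.round(1).tolist(),"slope",((q[1]-q[0])[1]/(q[1]-q[0])[0]).round(3), "bolt",proj(c,tw(gp(115,6,80,th),T)).round(1).tolist())
E
```

```text
0.2 0 [[245.3, 178.3], [231.5, 176.2], [218.0, 174.2], [208.1, 172.7]] slope 0.152 bolt [[231.6, 178.7]]
0.2 0.15 [[245.5, 180.2], [232.0, 176.3], [218.5, 172.5], [208.5, 169.6]] slope 0.288 bolt [[231.6, 178.7]]
0.2 0.2 [[245.6, 180.9], [232.1, 176.4], [218.7, 171.9], [208.8, 168.6]] slope 0.334 bolt [[231.6, 178.7]]
0.2 0.25 [[245.5, 181.5], [232.2, 176.4], [219.0, 171.4], [209.1, 167.6]] slope 0.38 bolt [[231.6, 178.7]]
0.2 0.3 [[245.5, 182.1], [232.4, 176.5], [219.3, 170.9], [209.5, 166.7]] slope 0.428 bolt [[231.6, 178.7]]
0.2 0.38 [[245.3, 183.1], [232.6, 176.6], [219.8, 170.1], [210.2, 165.2]] slope 0.508 bolt [[231.6, 178.7]]
0.27 0 [[244.9, 179.3], [230.9, 177.7], [217.0, 176.1], [206.7, 174.9]] slope 0.114 bolt [[230.9, 180.2]]
0.27 0.15 [[245.2, 181.2], [231.3, 177.8], [217.5, 174.4], [207.1, 171.8]] slope 0.246 bolt [[230.9, 180.2]]
0.27 0.2 [[245.2, 181.8], [231.4, 177.8], [217.7, 173.8], [207.4, 170.8]] slope 0.291 bolt [[230.9, 180.2]]
0.27 0.25 [[245.2, 182.5], [231.6, 177.9], [217.9, 173.3], [207.7, 169.8]] slope 0.337 bolt [[230.9, 180.2]]
0.27 0.3 [[245.2, 183.1], [231.7, 177.9], [218.2, 172.7], [208.1, 168.9]] slope 0.384 bolt [[230.9, 180.2]]
0.27 0.38 [[245.0, 184.0], [231.9, 178.0], [218.8, 171.9], [208.9, 167.4]] slope 0.462 bolt [[230.9, 180.2]]
0.33 0 [[244.8, 180.2], [230.4, 179.0], [216.3, 177.8], [205.7, 177.0]] slope 0.082 bolt [[230.5, 181.5]]
0.33 0.15 [[245.0, 182.1], [230.9, 179.1], [216.7, 176.1], [206.2, 173.8]] slope 0.212 bolt [[230.5, 181.5]]
0.33 0.2 [[245.1, 182.7], [231.0, 179.1], [217.0, 175.5], [206.5, 172.8]] slope 0.256 bolt [[230.5, 181.5]]
0.33 0.25 [[245.0, 183.3], [231.2, 179.1], [217.2, 174.9], [206.8, 171.8]] slope 0.301 bolt [[230.5, 181.5]]
0.33 0.3 [[245.0, 183.9], [231.3, 179.2], [217.5, 174.4], [207.2, 170.8]] slope 0.348 bolt [[230.5, 181.5]]
0.33 0.38 [[244.8, 184.9], [231.5, 179.3], [218.1, 173.6], [208.0, 169.3]] slope 0.424 bolt [[230.5, 181.5]]
```

The bar's slope in the side picture gives a latch angle of about 0.28 at a gate angle of about 0.27, which will clear the striker. I finish the swing.

>>> move_arm:
  motion:
    - {"claw": -1,"travel": [-0.0027,0.0004,0],"rotation": [0,0,0.045]}
    - {"claw": -1,"travel": [-0.0027,0.0004,0],"rotation": [0,0,0.045]}
    - {"claw": -1,"travel": [-0.0027,0.0004,0],"rotation": [0,0,0.045]}
    - {"claw": -1,"travel": [-0.0027,0.0004,0],"rotation": [0,0,0.045]}
    - {"claw": -1,"travel": [-0.0027,0.0004,0],"rotation": [0,0,0.045]}
    - {"claw": -1,"travel": [0,0,0],"rotation": [0,0,0]}
    - {"claw": -1,"travel": [0,0,0],"rotation": [0,0,0]}

```text
clock: 12.37
eef_pos: [0.5914, -0.0063, 0.0838]
eef_rot: [-2.241, -2.202, 0.0]
contact_force: [-0.6, -1.1, 1.5]
finger_gap: -0.005
gripper_force: 0.7
```

>>> move_arm:
  motion:
    - {"claw": -1,"travel": [-0.001,0,0],"rotation": [0,0,0.02]}
    - {"claw": -1,"travel": [-0.001,0,0],"rotation": [0,0,0.02]}
    - {"claw": -1,"travel": [0,0,0],"rotation": [0,0,0]}
    - {"claw": -1,"travel": [0,0,0],"rotation": [0,0,0]}

```text
clock: 12.7
eef_pos: [0.5917, -0.0084, 0.0838]
eef_rot: [2.288, 2.153, 0.0]
contact_force: [-0.5, -0.4, 1.0]
finger_gap: 0.002
gripper_force: 0.6
```

```bash
python3 g.py
```

```text
t 12.7 tcp [ 0.5917 -0.0084  0.0838] tray mm [-20.9 115.9  83.8] toolx deg(tray) 90.26 z [ 0. -0. -1.] F [-0.45 -0.44  1.03] gap 0.002 q [-0.01  0.47 -0.07  1.03 -0.    1.62] tip 0.008
phi 0.005 r 59.1 out 10.7 F tool [-0.46 -0.43 -1.03] tip z 0.0758
```

>>> move_arm:
  motion:
    - {"claw": -1,"travel": [-0.001,0,0],"rotation": [0,0,0]}
    - {"claw": -1,"travel": [-0.001,0,0],"rotation": [0,0,0]}
    - {"claw": -1,"travel": [0,0,0],"rotation": [0,0,0]}

```text
clock: 12.95
eef_pos: [0.5916, -0.01, 0.0839]
eef_rot: [-2.287, -2.152, -0.002]
contact_force: [0.3, 7.2, 2.7]
finger_gap: 0.005
gripper_force: 3.7
```

>>> move_arm:
  motion:
    - {"claw": -1,"travel": [-0.001,0,0],"rotation": [0,0,0]}
    - {"claw": -1,"travel": [0,0,0],"rotation": [0,0,0]}
    - {"claw": -1,"travel": [0,0,0],"rotation": [0,0,0]}

```text
clock: 13.2
eef_pos: [0.5916, -0.01, 0.0838]
eef_rot: [-2.286, -2.152, -0.003]
contact_force: [0.8, 12.3, 3.0]
finger_gap: 0.002
gripper_force: 6.8
```

>>> move_arm:
  motion:
    - {"claw": -1,"travel": [0.002,0,0],"rotation": [0,0,0]}
    - {"claw": -1,"travel": [0,0,-0.003],"rotation": [0,0,0]}
    - {"claw": -1,"travel": [0,0,-0.004],"rotation": [0,0,0]}
    - {"claw": -1,"travel": [0,0,-0.004],"rotation": [0,0,0]}
    - {"claw": -1,"travel": [0,0,-0.004],"rotation": [0,0,0]}
    - {"claw": -1,"travel": [0.003,0,-0.006],"rotation": [0,0,0]}
    - {"claw": -1,"travel": [0.005,0,-0.02],"rotation": [0,0,0]}
    - {"claw": -1,"travel": [0,0,-0.035],"rotation": [0,0,0]}
    - {"claw": -1,"travel": [0,0,-0.04],"rotation": [0,0,0]}
    - {"claw": -1,"travel": [0,0,-0.04],"rotation": [0,0,0]}
    - {"claw": -1,"travel": [0,0,-0.04],"rotation": [0,0,0]}
    - {"claw": -1,"travel": [0,0,0],"rotation": [0,0,0]}

```text
clock: 14.2
eef_pos: [0.594, -0.0015, 0.2884]
eef_rot: [2.283, 2.147, 0.012]
contact_force: [0.5, 1.0, -0.2]
finger_gap: 0.001
gripper_force: 0.0
```

```bash
python3 - <<'E'
from h import *
c=optics.read_camera("side"); x0,y0,x1,y1=185,125,300,215; k=6.5
im=cv2.resize(c["image"][y0:y1,x0:x1],None,fx=k,fy=k,interpolation=cv2.INTER_CUBIC)
T=tray((.605,-.1255))
q=(proj(c,tw(gp([45,185],6,88,0),T))-[x0,y0]+.5)*k
cv2.line(im,tuple(q[0].astype(int).tolist()),tuple(q[1].astype(int).tolist()),(0,0,255),1)
cv2.imwrite("pics/s9.png",im)
E
```

```text
(no output)
```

View pics/s9.png

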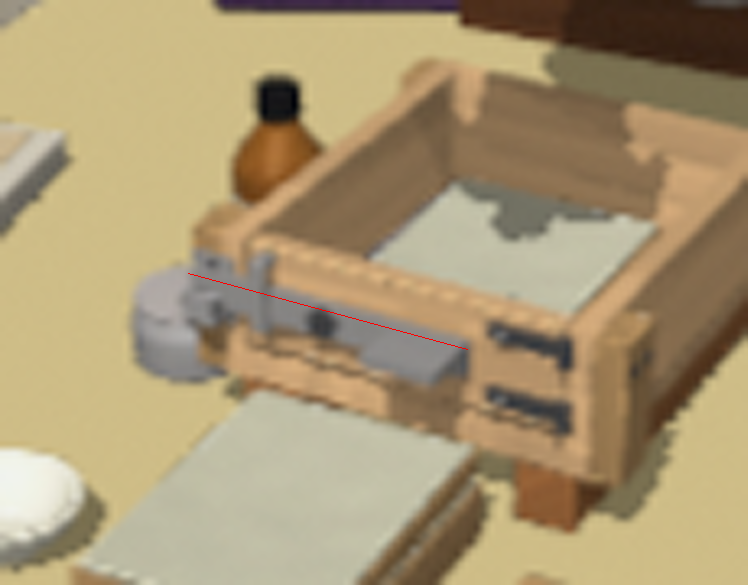

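The gate is shut flush. The bar lies along the red level line from (190,273) to (468,348), with its nose behind the striker at (205,300), and the panel is inside the tray. I'm handing in.

```bash
python3 -c "
from cell import finish_job
print(finish_job())"
```

```text
the job is handed in; nothing more can be done
None
```

The job is handed in: the top panel lies flat inside the tray, the gate is shut and the latch bar has dropped behind the striker into its catch. The panels under it and the other things in view look unmoved, and the arm's clock stood at about 14 s of the 58 s allowed.

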